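# Centre an enclosure on the drilling sled, clamp it and run the sled home

### The job

Tap the grey enclosure along the blue sled from its left end until it is about 5 mm past the sled's centre mark, then tap it back from its right end until its red centre line stands on the mark, and leave it there. Then draw the green clamp bar right out of its yellow sleeve by the red end, let go of it on the worktop, take it again by its black middle and lay it in the sled's two notches, across the top of the enclosure. Last, push the sled by the middle of its red pad until it is fully home against the yellow back stop, with the bar still lying in place and the enclosure still on the mark, and leave the tape roll, screwdriver, torch and spanner where they are.

Things in the scene. Friction and masses are not known exactly. Their poses are not given: they have to be found in the camera images.
- bed_start (a point): Fixed jig bed: grey plate 315 x 256 mm, top 6 mm above the worktop, a steel guide rail (top 22 mm above the worktop) along each side, a yellow back stop with black rubber face at the far end. Point: on the bed's top, where the sled's middle stands at the front end of its run; x = direction of the run home (away from the robot), y left, z up. The sled is home when its mark is 120 mm along x from here.
- sled_mark (a point): Loose blue sled, 0.7 kg, sliding on the bed between the rails: plate 150 mm (x) by 190 mm (y); short dark side shoes, 220 mm wide over all, 2.5 mm play a side, so it can bind when pushed far from its middle. Point: centre of the plate's top face, 20 mm above the worktop, on the mark; x = direction of its run, y left. Two 6 mm high lips (x = -48 and +48 mm) let the enclosure slide only along y.
- bar_seat (a point): Where the laid bar's centre belongs: above the sled's centre, 75 mm above the worktop, axes as the sled's; the bar lies along x. In front and behind (x = -75 to -53 and 53 to 75 mm) stand blue notch blocks on the sled: notch 33 mm wide in y, floor 17 mm below this point with a white line at y = 0 (the mark), cheeks 10 mm thick, tops 11 mm above this point.
- push_pad (a point): Middle of the front face of the sled's red push pad, in front of the front notch block: pad 40 mm wide, from 16 to 58 mm above the worktop; point 37 mm above the worktop, 87 mm in front of sled_mark, on the sled's centre line; x points to home.
- enclosure_center (a point): Loose die-cast aluminium enclosure with grey lid, 90 (x) by 130 (y) by 40 mm high, 0.5 kg, lying on the sled with its long side along the sled's y, at the start 12 to 26 mm left of the mark; too wide to grip, it slides when pushed at an end face (y = +65 mm left, -65 mm right). Point: its centre, half-way up; axes as the sled's. A thin red line across the lid at y = 0 is its centre line.
- bar_center (a point): Loose green clamp bar, 136 mm long (x), 25 wide (y), 30 high, 0.25 kg, lying flat; its -x end is red, its middle 26 mm black. At the start on the worktop in the sleeve, about 60 mm of the red end outside, the middle inside. Point: its centre, half-way up, x along it. Laid in place (either way round) it rests on the enclosure's lid, centre at bar_seat, an end in each notch.
- sleeve: Fixed yellow sleeve (tunnel) for the bar: 86 mm long (x), 47 wide (78 at its feet), 41 high, roofed, inside 35 wide and 36 high, far end closed. Origin on the worktop, on the axis, 40 mm inside the mouth; the mouth is at x = -40 mm, the bar is drawn out along -x, roughly towards the robot, and is clear when its centre is at x = -108 mm or farther out.
- tape_roll: Bystander: black roll of tape, 58 mm across, 19 mm high, lying flat on the worktop; origin under its centre.
- red_driver: Bystander: red screwdriver, 187 mm long (y), 30 mm thick, on the worktop; origin under its middle.
- grey_torch: Bystander: grey torch, 133 mm long (y), 37 mm thick, on the worktop; origin under its middle.
- spanner: Bystander: steel spanner, 155 mm long (y), 30 mm wide, 8 mm thick, on the worktop; origin under its middle.

How it is judged (in metres and radians):
On the way, in this order (a step that is already met when the one before it is completed fails the run):
1. the enclosure has been tapped from its left end a little (at least 2 mm) past the mark (y of enclosure_center in the frame of sled_mark between -0.02 and -0.002 m and x of sled_mark in the frame of bed_start below 0.03 m), for 0.05 s.
2. tapped back from its right end, it stands within 3 mm of the mark, at rest and not touched, the sled still at the front (y of enclosure_center in the frame of sled_mark between -0.003 and 0.003 m and x of enclosure_center in the frame of sled_mark between -0.006 and 0.006 m and z of enclosure_center in the frame of sled_mark between 0.015 and 0.025 m and linear speed of enclosure below 0.01 m/s and contact force between the fingers and enclosure below 0.1 N and x of sled_mark in the frame of bed_start below 0.03 m), for 0.2 s.
3. the clamp bar lies on the worktop, clear of the sleeve, let go (x of bar_center in the frame of sleeve below -0.106 m and height (world z) of bar_center below 0.02 m and contact force between the fingers and bar below 0.1 N and linear speed of bar below 0.01 m/s), for 0.1 s.
4. the clamp bar lies in both notches across the enclosure, let go, the enclosure still on the mark and the sled still at the front (y of bar_center in the frame of sled_mark between -0.008 and 0.008 m and x of bar_center in the frame of sled_mark between -0.012 and 0.012 m and z of bar_center in the frame of sled_mark between 0.05 and 0.06 m and angle between the x axis of bar_center and the x axis of sled_mark, either way round below 0.12 rad and y of enclosure_center in the frame of sled_mark between -0.003 and 0.003 m and x of enclosure_center in the frame of sled_mark between -0.006 and 0.006 m and z of enclosure_center in the frame of sled_mark between 0.015 and 0.025 m and linear speed of bar below 0.01 m/s and contact force between the fingers and bar below 0.1 N and x of sled_mark in the frame of bed_start below 0.03 m), for 0.2 s.
At the end, for the whole second after the job is handed in: Sled within 5 mm of home at the back stop; enclosure on it within 3 mm of the mark; clamp bar flat on the enclosure in both notches (centre within 8 mm sideways, 12 mm lengthways, 0.12 rad); all at rest and let go (y of enclosure_center in the frame of sled_mark between -0.003 and 0.003 m and x of enclosure_center in the frame of sled_mark between -0.006 and 0.006 m and z of enclosure_center in the frame of sled_mark between 0.015 and 0.025 m and y of bar_center in the frame of sled_mark between -0.008 and 0.008 m and x of bar_center in the frame of sled_mark between -0.012 and 0.012 m and z of bar_center in the frame of sled_mark between 0.05 and 0.06 m and angle between the x axis of bar_center and the x axis of sled_mark, either way round below 0.12 rad and linear speed of each of bar, enclosure, sled below 0.01 m/s and x of sled_mark in the frame of bed_start above 0.115 m and contact force between the fingers and bar below 0.1 N and contact force between the fingers and enclosure below 0.1 N and contact force between the fingers and sled below 0.1 N); the robot touches nothing.
It fails at once if a bystander is shifted by more than 20 mm (distance of any of tape_roll, red_driver, grey_torch, spanner from where it was at the start of the episode above 0.02 m).
It fails at once if the enclosure is lifted or tipped off the sled (angle between enclosure_center's own z axis and vertical above 0.15 rad or z of enclosure_center in the frame of sled_mark above 0.035 m).
It also fails if it takes over 72 s, if anything falls off the work surface, if the arm or the gripper's body presses on something with over 40 N, if the wrist force passes 120 N, or if a joint passes its speed limit or range.

### The arm

A 6-joint arm with a two-finger parallel gripper is mounted at the origin on a cart in front of the work surface, level with it; the furniture and walls round the work are solid. World frame = base frame: x ahead of the robot, y to its left, z up, the work surface at z = 0. Lengths are in m, angles in degrees, forces in N, time in s.
With the tool pointing down it reaches from about 0.3 to 0.75 m from the base axis. Payload 8.5 kg.
Tool frame: the origin (TCP) lies between the finger pads; the fingertips stand 19 mm ahead of it and the grasp point (between the pads) is the TCP; z points along the fingers, y is the line along which they close (so a half turn about z gives the same grasp; the last joint's range is limited). The gripper opens to 85 mm and grips with 20 to 120 N. Pads are 22 mm wide; open, the fingers measure 114 mm over their backs; the gripper's body (76 mm by 85 mm) begins 54 mm behind the grasp point. The pads swing forward as they close: fully open they stand 13 mm farther back than shut.
Start: joints at [59.284, 21.807, 74.336, -0, 83.858, -12.336], TCP at [0.173, 0.522, 0.25] pointing down, gripper open.
Joint ranges: [-178.18, 178.18], [-50.72, 133.34], [12.68, 142.11], [-81.47, 261.47], [9.98, 163.14], [-165.26, 165.26]. Speed limits (degrees/s): [136.94, 136.94, 180, 180, 180, 180].

### API

Orientations are given as a 3x3 rotation matrix whose columns are the frame's x, y, z axes.
In Python, from rig import env, optics gives the robot as it stands.
- The arm moves only by the tool arm_command, never from a script. Its argument "commands" is one flat list of numbers, 7 for each row, row after row: the closure, from -1 (fully open) to 1 (shut), so that 0 is half open, then the shift along the tool's x, y, z as a fraction of full scale, then the turn, a rotation vector about the tool's x, y, z as a fraction of full scale. A call has 1 to 12 rows; each row is the pose to reach, as a shift and turn from the pose commanded when the call began, along the tool's axes at that moment; what a row does not reach only later rows make up. Full scale, the value 1, is 500 mm for a shift and 120 degrees for a turn. A row lasts 1/12 s, in which the tool goes at most 41.7 mm and 7.16 degrees, less where a joint would pass 70% of its speed; a pose out of reach is approached as far as the arm can. A call with a number of a shift or a turn outside -1 to 1 is refused whole. A call with a gripper value outside its range is refused whole. The fingers move at their own pace and stop on an object; "newtons" is the grip in N (left out, the last holds). Time passes only in rows, so rows that repeat a pose let the fingers close. It gives the time, the measured TCP pose, the force, the opening and the grip force at its end, in the units of the state.
- env.observe(): the state, without advancing time (a new reading comes with each control period).
- optics.get_image(name): name is "scene" or "top" or "wrist"; returns a dict with "image" (400x640x3 uint8, red, green, blue), "intrinsics" (3x3 intrinsics, pixels), "origin" and "orientation" of the camera in the world; the wrist camera has in their place "tool_from_camera" (4x4, takes a point from camera to tool coordinates, whose origin is the TCP and whose axes are the flange's). Camera axes: x right, y down, z forward; pixel columns grow to the right and rows downward; lengths in m; the calibration is good to about 2 mm. A picture is of the moment at which its call begins: read the wrist's pose just before it. There is no depth.
- env.close_job(): hands the job in; it is judged then, once.
The state is a dict: "time_s": time; "q": joint angles; "qvel": joint speeds; "joint_efforts": joint torques, N m; "position": TCP position; "tool_rot": TCP orientation; "ft_force": force on the tool from outside, world axes, zero at the start; "wrist_torque": the same for the moment, N m; "grip_width": finger opening in m; "gripper_force": force on a finger pad.
Only numpy, scipy, OpenCV 4.12 (cv2) and the standard library are available. Lean on these libraries where they do the work, as an engineer would, in place of code of your own. Each camera call takes 0.05 s, during which the arm holds its last target. There are 200 camera calls.

## Working session

There is one attempt and no reset: what is moved stays moved. The work goes in short steps, Python scripts to look and compute and a tool call to move; the robot and the scene stay as the last step left them, time stands still between calls to the robot, and variables do not carry over. Pictures are saved under pics/ and viewed, at most 10 in all, crops included, and the job is handed in when it is done.

Besides the shell and the picture viewer there is one more tool, called after "Request:" in YAML: its name, and indented under it one key for each argument. arm_command: Moves the arm, as the interface text tells. Shift numbers are shares of 500 mm and turn numbers shares of 120 degrees, none past 1 either way. Its arguments: {"type":"object","properties":{"commands":{"type":"array","items":{"type":"number"}},"newtons":{"type":"number"}},"required":["commands"]}

```bash
mkdir -p pics; ls
cat > h.py <<'E'
import numpy as np, cv2
from rig import env, optics
def shot(name, fn=None):
    s=env.observe(); d=optics.get_image(name)
    im=cv2.cvtColor(np.asarray(d["image"]),cv2.COLOR_RGB2BGR)
    if fn: cv2.imwrite("pics/"+fn,im)
    K=np.array(d["intrinsics"])
    if name=="wrist":
        T=np.eye(4);T[:3,:3]=s["tool_rot"];T[:3,3]=s["position"]
        M=T@np.array(d["tool_from_camera"]);R=M[:3,:3];o=M[:3,3]
    else: R=np.array(d["orientation"]);o=np.array(d["origin"])
    return im,K,R,o
def ray(c,px,z):
    im,K,R,o=c
    d=R@np.linalg.solve(K,[px[0],px[1],1.]); return o+d*(z-o[2])/d[2]
def proj(c,p):
    im,K,R,o=c
    v=K@(R.T@(np.array(p)-o)); return v[:2]/v[2]
E
python3 - <<'E'
from h import *
s=env.observe(); print({k:np.round(v,3).tolist() for k,v in s.items()})
for n in("top","scene"):
    c=shot(n,n+"0.png"); print(n,c[1].tolist(),np.round(c[2],3).tolist(),c[3])
E
```

```text
pics
{'time_s': 0.0, 'q': [59.283, 21.841, 74.386, -0.0, 83.857, -12.335], 'qvel': [0.017, 0.056, 0.03, -0.011, -0.131, 0.034], 'joint_efforts': [0.0, -44.846, -23.128, -0.0, 0.005, -0.0], 'position': [0.173, 0.522, 0.25], 'tool_rot': [[-0.949, 0.315, -0.001], [0.315, 0.949, -0.001], [0.0, -0.001, -1.0]], 'ft_force': [-0.181, 0.67, 0.4], 'wrist_torque': [0.007, -0.009, -0.018], 'gripper_force': 0.0, 'grip_width': 0.085}
top [[380.7405958861958, 0.0, 315.3271221968145], [0.0, 380.7405958861958, 196.6421722179654], [0.0, 0.0, 1.0]] [[0.106, -0.974, 0.203], [-0.994, -0.103, 0.025], [-0.003, -0.204, -0.979]] [ 0.31492292 -0.12205087  1.1039687 ]
scene [[375.37223503501855, 0.0, 323.30649796355357], [0.0, 375.37223503501855, 203.766071305371], [0.0, 0.0, 1.0]] [[0.918, -0.216, 0.333], [-0.396, -0.509, 0.764], [0.004, -0.833, -0.553]] [ 0.12915158 -0.95743183  0.69256184]
```

View pics/top0.png

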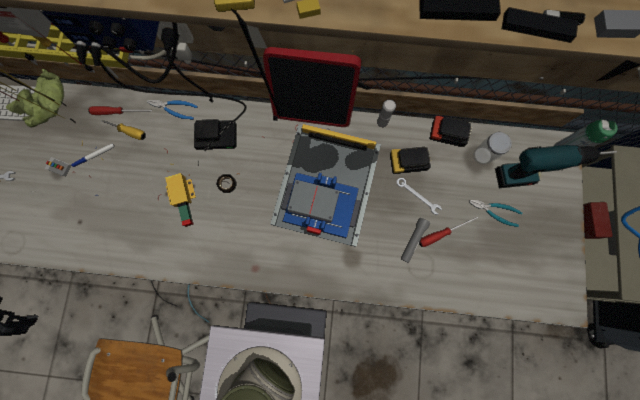

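View pics/scene0.png

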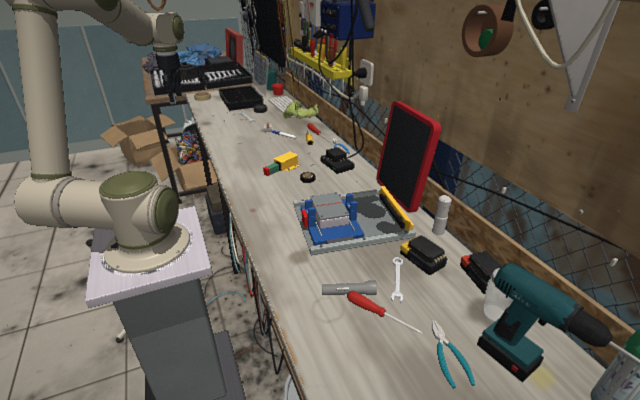

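The top view shows the bed with the sled around (322,195), the enclosure with its red line near (313,200), the red pad at (313,230), the sleeve at (180,190) and the bar's red end at (186,220). The tape roll is at (227,184). The torch, screwdriver and spanner lie right of the bed, at x > 395. The scene view agrees.

Run:
```python
from h import *
im,K,R,o=c=shot("top")
for n,p,z in[("pad top",(313,222),.058),("pad",(314,232),.037),("notchF",(317,222),.058),("notchB",(325,181),.086),("lid",(313,200),.06),("bed fl",(274,226),.022),("bed fr",(356,244),.022),("bed bl",(300,128),.022),("bed br",(380,146),.022),("barend",(187,221),.03),("sleeve far",(179,177),.041),("sleeve near",(183,204),.041),("tape",(227,184),.019),("torch",(415,240),.03),("driver",(435,238),.02)]:
    print(n,np.round(ray(c,p,z),3))
print(np.round(optics.get_image("wrist")["tool_from_camera"],3))
b=cv2.resize(im[110:260,150:460],None,fx=2.5,fy=2.5,interpolation=cv2.INTER_CUBIC);cv2.imwrite("pics/topc.png",b)
```

```text
pad top [ 0.459 -0.097  0.058]
pad [ 0.434 -0.102  0.037]
notchF [ 0.461 -0.108  0.058]
notchB [ 0.572 -0.118  0.086]
lid [ 0.521 -0.09   0.06 ]
bed fl [0.441 0.014 0.022]
bed fr [ 0.415 -0.224  0.022]
bed bl [ 0.744 -0.026  0.022]
bed br [ 0.713 -0.27   0.022]
barend [0.428 0.261 0.03 ]
sleeve far [0.551 0.302 0.041]
sleeve near [0.474 0.277 0.041]
tape [0.55  0.167 0.019]
torch [ 0.443 -0.387  0.03 ]
driver [ 0.456 -0.446  0.02 ]
[[-0.001 -0.963 -0.268  0.068]
 [ 1.    -0.001  0.001 -0.   ]
 [-0.001 -0.268  0.963 -0.123]
 [ 0.     0.     0.     1.   ]]
```

View pics/topc.png

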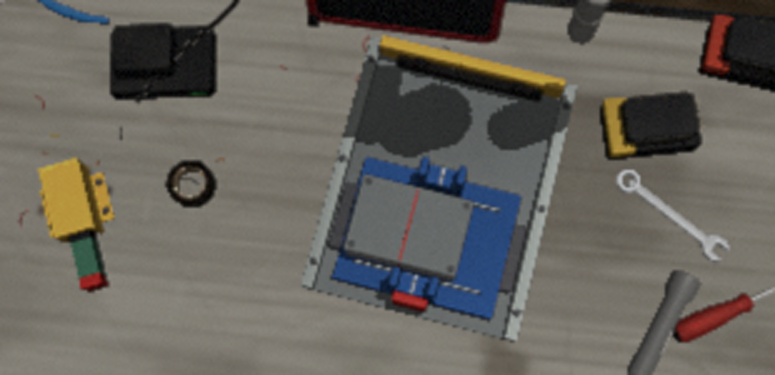

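The enlarged crop confirms the layout: the sled yaw is about -8° and the sleeve/bar yaw about +18°. I'm moving above the sled for a close look.

Request:
arm_command:
  commands: [1,-1,-0.97,-0.06,0,0,-0.09,1,-1,-0.97,-0.06,0,0,-0.09,1,-1,-0.97,-0.06,0,0,-0.09,1,-1,-0.97,-0.06,0,0,-0.09,1,-1,-0.97,-0.06,0,0,-0.09,1,-1,-0.97,-0.06,0,0,-0.09,1,-1,-0.97,-0.06,0,0,-0.09,1,-1,-0.97,-0.06,0,0,-0.09,1,-1,-0.97,-0.06,0,0,-0.09,1,-1,-0.97,-0.06,0,0,-0.09,1,-1,-0.97,-0.06,0,0,-0.09,1,-1,-0.97,-0.06,0,0,-0.09]

```text
time_s: 1.2
position: [0.4033, 0.0788, 0.272]
tool_rot: [[-0.991, 0.132, 0.0], [0.132, 0.991, 0.0], [-0.0, 0.0, -1.0]]
ft_force: [1.2, 0.9, 0.2]
grip_width: 0.0001
gripper_force: 0.0
```

```bash
cat >> h.py <<'E'
def go(p,yaw):
    """fractions for a move to p with tool x at world angle yaw+180"""
    s=env.observe();R=np.array(s["tool_rot"]);a=np.radians(yaw)
    from scipy.spatial.transform import Rotation as Q
    G=np.array([[-np.cos(a),-np.sin(a),0],[-np.sin(a),np.cos(a),0],[0,0,-1.]])
    r=Q.from_matrix(R.T@G).as_rotvec(degrees=True)/120
    print("go",np.round(R.T@(np.array(p)-s["position"])/.5,4),np.round(r,4),"at",np.round(s["position"],4),"w",round(s["grip_width"],4),"t",round(s["time_s"],2),"F",np.round(s["ft_force"],1))
E
python3 - <<'E'
from h import *
go((.50,-.1,.22),-7.5)
E
```

```text
go [-0.2388 -0.3289  0.104 ] [ 0.0001  0.0002 -0.0008] at [0.4033 0.0788 0.272 ] w 0.0001 t 1.2 F [1.2 0.9 0.2]
```

Request:
arm_command:
  commands: [1,-0.24,-0.33,0.1,0,0,0,1,-0.24,-0.33,0.1,0,0,0,1,-0.24,-0.33,0.1,0,0,0,1,-0.24,-0.33,0.1,0,0,0,1,-0.24,-0.33,0.1,0,0,0,1,-0.24,-0.33,0.1,0,0,0,1,-0.24,-0.33,0.1,0,0,0,1,-0.24,-0.33,0.1,0,0,0]

```text
time_s: 1.87
position: [0.4998, -0.0982, 0.2216]
tool_rot: [[-0.991, 0.132, -0.001], [0.132, 0.991, 0.001], [0.001, 0.0, -1.0]]
ft_force: [-0.3, 0.5, 0.5]
grip_width: 0.0003
gripper_force: 0.0
```

Run:
```python
from h import *
go((.50,-.1,.22),-7.5); shot("wrist","w1.png")
```

```text
go [-0.0008 -0.0035  0.0032] [ 0.0002 -0.0004 -0.0008] at [ 0.4998 -0.0982  0.2216] w 0.0003 t 1.87 F [-0.3  0.5  0.5]
```

View pics/w1.png

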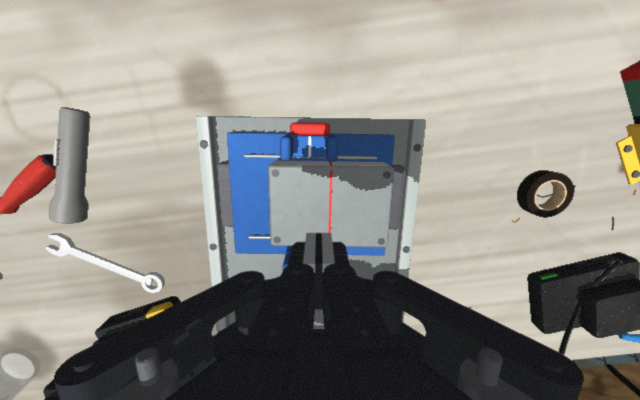

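The wrist view (image up is towards the robot) shows the pad at (310,129), the notch's white line at (310,148) and the red line from (331,165) to (331,235). The plate edges are at columns 228 and 393. Next I'm extracting these to sub-pixel accuracy.

```bash
cat >> h.py <<'E'
def masks(im):
    h=cv2.cvtColor(im,cv2.COLOR_BGR2HSV);H,S,V=[h[...,i].astype(int) for i in range(3)]
    return ((H<8)|(H>172))&(S>120)&(V>80), (H>100)&(H<125)&(S>120)&(V>50), (S<40)&(V>190)
E
python3 - <<'E'
from h import *
c=shot("wrist");im=c[0];red,blue,white=masks(im)
ys,xs=np.nonzero(red[160:236,300:360]);ys+=160;xs+=300
P=np.array([ray(c,(x,y),.06) for x,y in zip(xs,ys)]);f=np.polyfit(P[:,0],P[:,1],1)
print("line",f, np.degrees(np.arctan(f[0])),P[:,0].min(),P[:,0].max())
r=red.copy();r[:,:280]=0;r[:,340:]=0;r[145:]=0;ys,xs=np.nonzero(r);print("pad px",xs.min(),xs.max()+1,ys.min(),ys.max()+1)
print("padtop front corners",ray(c,(xs.min(),ys.min()),.058),ray(c,(xs.max()+1,ys.min()),.058))
E_=[]
for y in range(136,152,3):
    b=np.nonzero(blue[y,200:420])[0]+200;E_.append((y,b.min(),b.max()+1))
for y,a,b in E_: print(y,a,b,np.round(ray(c,(a,y),.02),4),np.round(ray(c,(b,y),.02),4))
for y in (175,200,225):
    b=np.nonzero(blue[y,200:420])[0]+200;print(y,b.min(),b.max()+1,np.round(ray(c,(b.min(),y),.02),4),np.round(ray(c,(b.max()+1,y),.02),4))
print("plate front", [np.nonzero(blue[:,x])[0].min() for x in(240,260,350,380)],[np.round(ray(c,(x,np.nonzero(blue[:,x])[0].min()),.02),4)for x in(240,260,350,380)])
w=white[137:160,303:318];print(w.astype(int)); 
cv2.imwrite("pics/w1c.png",cv2.resize(im[115:255,190:430],None,fx=3.3,fy=3.3,interpolation=cv2.INTER_CUBIC))
E
```

```text
line [-0.14883743 -0.01138456] -8.465609844762165 0.47434000849156105 0.5497723812024186
pad px 290 329 122 135
padtop front corners [ 0.43056031 -0.1165981   0.058     ] [ 0.43560054 -0.07866716  0.058     ]
136 227 394 [ 0.436  -0.1929  0.02  ] [ 0.4608 -0.0066  0.02  ]
139 227 394 [ 0.4392 -0.1936  0.02  ] [ 0.4641 -0.0068  0.02  ]
142 228 393 [ 0.4427 -0.1932  0.02  ] [ 0.4673 -0.0081  0.02  ]
145 228 393 [ 0.4459 -0.1939  0.02  ] [ 0.4706 -0.0083  0.02  ]
148 228 393 [ 0.4492 -0.1946  0.02  ] [ 0.474  -0.0085  0.02  ]
151 228 393 [ 0.4526 -0.1954  0.02  ] [ 0.4774 -0.0087  0.02  ]
175 230 268 [ 0.4801 -0.1991  0.02  ] [ 0.4859 -0.1551  0.02  ]
200 232 268 [ 0.5101 -0.2032  0.02  ] [ 0.5158 -0.1606  0.02  ]
225 233 269 [ 0.5415 -0.2088  0.02  ] [ 0.5474 -0.165   0.02  ]
plate front [np.int64(132), np.int64(133), np.int64(134), np.int64(135)] [array([ 0.4336, -0.1775,  0.02  ]), array([ 0.4377, -0.1555,  0.02  ]), array([ 0.4521, -0.0555,  0.02  ]), array([ 0.4576, -0.0221,  0.02  ])]
[[0 0 0 0 0 1 1 1 0 0 0 0 0 0 0]
 [0 0 0 0 0 1 1 1 0 0 0 0 0 0 0]
 [0 0 0 0 0 1 1 1 0 0 0 0 0 0 0]
 [0 0 0 0 0 1 1 1 0 0 0 0 0 0 0]
 [0 0 0 0 0 1 1 1 0 0 0 0 0 0 0]
 [0 0 0 0 0 1 1 1 0 0 0 0 0 0 0]
 [0 0 0 0 0 1 1 1 0 0 0 0 0 0 0]
 [0 0 0 0 0 1 1 1 0 0 0 0 0 0 0]
 [0 0 0 0 0 0 0 0 0 0 0 0 0 0 0]
 [0 0 0 0 0 0 0 0 0 0 0 0 0 0 0]
 [0 0 0 0 0 0 0 0 0 0 0 0 0 0 0]
 [0 0 0 0 0 0 0 0 0 0 0 0 0 0 0]
 [0 0 0 0 0 0 0 0 0 0 0 0 0 0 0]
 [0 0 0 0 0 0 0 0 0 0 0 0 0 0 0]
 [0 0 0 0 0 0 0 0 0 0 0 0 0 0 0]
 [0 0 0 0 0 0 0 0 0 0 0 0 0 0 0]
 [0 0 0 0 0 0 0 0 0 0 0 0 0 0 0]
 [0 0 0 0 0 0 0 0 0 0 0 0 0 0 0]
 [0 0 0 0 0 0 0 0 0 0 0 0 0 0 0]
 [0 0 0 0 0 0 0 0 0 0 0 0 0 0 0]
 [0 0 0 0 0 0 0 0 0 0 0 0 0 0 0]
 [0 0 0 0 0 0 0 0 0 0 0 0 0 0 0]
 [0 0 0 0 0 0 0 0 0 0 0 0 0 0 0]]
```

View pics/w1c.png

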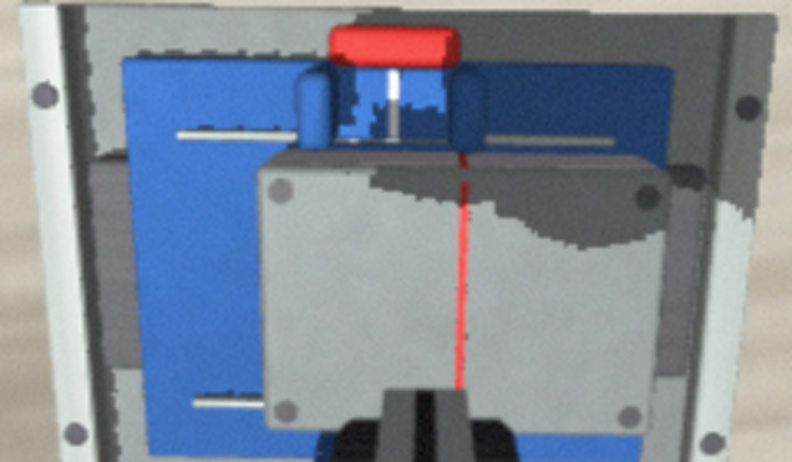

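Request:
arm_command:
  commands: [1,-0.042,0.243,0,0,0,0.009,1,-0.042,0.243,0,0,0,0.009,1,-0.042,0.243,0,0,0,0.009,1,-0.042,0.243,0.05,0,0,0.009,1,-0.042,0.243,0.345,0,0,0.009,1,-0.042,0.243,0.345,0,0,0.009,1,-0.042,0.243,0.345,0,0,0.009,1,-0.042,0.243,0.345,0,0,0.009,1,-0.042,0.243,0.345,0,0,0.009,1,-0.042,0.243,0.345,0,0,0.009]

```text
time_s: 2.8
position: [0.5368, 0.0199, 0.0498]
tool_rot: [[-0.989, 0.149, -0.001], [0.149, 0.989, 0.0], [0.001, 0.0, -1.0]]
ft_force: [-0.4, -0.4, 0.7]
grip_width: 0.0001
gripper_force: 0.0
```

```bash
cat >> h.py <<'E'
U=np.array([.9885,-.1513,0]);V=np.array([.1513,.9885,0])
def uv(p): return np.round([U@p,V@p],4)
E
python3 - <<'E'
from h import *
s=env.observe();print(uv(s["position"]),s["position"],s["ft_force"]); go((.530*U+.075*V+[0,0,.049]),-8.7); shot("wrist","w2.png")
E
```

```text
[0.5276 0.1009] [0.5368172  0.01994147 0.04978615] [-0.43216994 -0.44970326  0.71555159]
go [-0.0047 -0.0519  0.0016] [ 0.     -0.0003  0.0009] at [0.5368 0.0199 0.0498] w 0.0001 t 2.8 F [-0.4 -0.4  0.7]
```

View pics/w2.png

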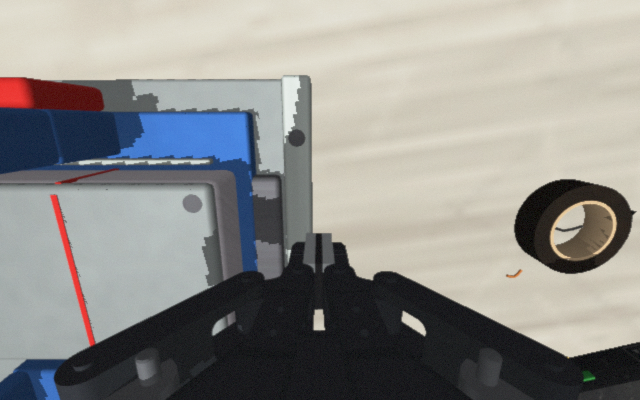

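The wrist view shows the closed fingers beside the enclosure's left end, over the plate edge, and clear of it. The red line runs from (53,195) to (92,345).

Request:
arm_command:
  commands: [1,-0.004,-0.04,0,0,0,0,1,-0.004,-0.05,0,0,0,0,1,-0.004,-0.056,0,0,0,0,1,-0.004,-0.062,0,0,0,0,1,-0.004,-0.068,0,0,0,0,1,-0.004,-0.074,0,0,0,0,1,-0.004,-0.08,0,0,0,0,1,-0.004,-0.086,0,0,0,0,1,-0.004,-0.092,0,0,0,0,1,-0.004,-0.096,0,0,0,0,1,-0.004,-0.096,0,0,0,0]

```text
time_s: 3.77
position: [0.5322, -0.0281, 0.0501]
tool_rot: [[-0.989, 0.15, 0.002], [0.151, 0.989, 0.0], [-0.002, 0.001, -1.0]]
ft_force: [1.0, 3.2, 1.7]
grip_width: 0.0001
gripper_force: 1.8
```

```bash
cat >> h.py <<'E'
def line(c):
    """red lid line: v at u=.53, fitted over lid-top pixels"""
    red=masks(c[0])[0];n,l,st,_=cv2.connectedComponentsWithStats(red.astype(np.uint8))
    best=None
    for i in range(1,n):
        ys,xs=np.nonzero(l==i)
        if len(ys)<40: continue
        P=np.array([ray(c,(x,y),.06) for x,y in zip(xs,ys)]);q=np.c_[P@U,P@V]
        k=(q[:,0]>.487)&(q[:,0]<.575);q=q[k]
        if len(q)<30 or np.ptp(q[:,1])>.02: continue
        f=np.polyfit(q[:,0],q[:,1],1); print("line v",round(np.polyval(f,.53),4),"slope deg",round(np.degrees(np.arctan(f[0])),2),"u",q[:,0].min().round(3),q[:,0].max().round(3),len(q))
E
python3 - <<'E'
from h import *
s=env.observe();print(uv(s["position"]),s["position"],s["ft_force"]); 
c=shot("wrist");line(c);line(shot("top"))
E
```

```text
[0.5303 0.0528] [ 0.53218363 -0.02808269  0.05006404] [0.99640035 3.17278472 1.65178899]
line v -0.0262 slope deg 0.12 u 0.49 0.552 726
```

Request:
arm_command:
  commands: [1,0,-0.006,0,0,0,0,1,0,-0.012,0,0,0,0,1,0,-0.018,0,0,0,0,1,0,-0.022,0,0,0,0,1,0,-0.022,0,0,0,0,1,0,0.02,0,0,0,0,1,0,0.02,-0.06,0,0,0,1,0,0.02,-0.14,0,0,0,1,0,-0.06,-0.24,0,0,0,1,0.04,-0.14,-0.3,0,0,0,1,0.04,-0.18,-0.3,0,0,0,1,0.04,-0.18,-0.3,0,0,0]

```text
time_s: 4.87
position: [0.4979, -0.1187, 0.2024]
tool_rot: [[-0.988, 0.153, 0.004], [0.153, 0.988, -0.004], [-0.005, -0.004, -1.0]]
ft_force: [0.4, -0.0, 0.5]
grip_width: -0.0001
gripper_force: 0.0
```

```bash
cat >> h.py <<'E'
def mark(c):
    """white line on the front notch floor (z .058), u -75..-53 of sled"""
    g=cv2.cvtColor(c[0],cv2.COLOR_BGR2HSV);m=(g[...,1]<70)&(g[...,2]>100)
    a=proj(c,.447*U-.031*V+[0,0,.058]);b=proj(c,.486*U-.031*V+[0,0,.058])
    x0,x1=int(min(a[0],b[0])-9),int(max(a[0],b[0])+9);y0,y1=int(min(a[1],b[1])),int(max(a[1],b[1]))
    for y in range(max(y0,0),y1):
        xs=np.nonzero(m[y,x0:x1])[0]+x0
        if 0<len(xs)<9: print(y,xs.min(),xs.max(),uv(ray(c,(xs.mean(),y),.058)))
E
python3 - <<'E'
from h import *
s=env.observe();print(uv(s["position"]),s["position"],s["ft_force"]); 
c=shot("wrist");line(c);mark(c)
red,blue,_=masks(c[0])
for u in (.47,.475,.48):
    a=proj(c,u*U-.18*V+[0,0,.02]);y=int(a[1]);b=np.nonzero(blue[y])[0];print("plate",y,b.min(),b.max()+1,uv(ray(c,(b.min()-.5,y),.02)),uv(ray(c,(b.max()+.5,y),.02)))
E
```

```text
[ 0.5102 -0.042 ] [ 0.49793091 -0.11869663  0.20242641] [ 0.44830415 -0.02482129  0.54251602]
line v -0.0376 slope deg 0.14 u 0.49 0.552 124
135 330 331 [ 0.4562 -0.0313]
136 329 331 [ 0.4571 -0.0318]
137 329 332 [ 0.458  -0.0313]
138 329 332 [ 0.4589 -0.0313]
139 329 332 [ 0.4598 -0.0313]
140 329 332 [ 0.4608 -0.0313]
141 329 332 [ 0.4617 -0.0313]
142 329 332 [ 0.4626 -0.0313]
143 329 331 [ 0.4635 -0.0317]
144 329 331 [ 0.4644 -0.0317]
145 329 331 [ 0.4653 -0.0317]
146 329 331 [ 0.4663 -0.0317]
147 329 331 [ 0.4672 -0.0317]
148 329 331 [ 0.4681 -0.0317]
149 329 331 [ 0.469  -0.0317]
150 329 331 [ 0.47   -0.0317]
151 329 331 [ 0.4709 -0.0317]
152 329 331 [ 0.4718 -0.0316]
153 329 331 [ 0.4728 -0.0316]
154 329 331 [ 0.4737 -0.0316]
155 329 331 [ 0.4746 -0.0316]
156 329 331 [ 0.4756 -0.0316]
157 330 331 [ 0.4765 -0.0311]
162 335 335 [ 0.4813 -0.0268]
163 338 338 [ 0.4822 -0.024 ]
plate 146 242 417 [ 0.4695 -0.1247] [0.47  0.062]
plate 151 242 417 [ 0.4748 -0.1251] [0.4753 0.0625]
plate 155 242 417 [ 0.4791 -0.1255] [0.4795 0.0628]
```

Request:
arm_command:
  commands: [1,-0.04,-0.176,0,0,0,0,1,-0.04,-0.176,0,0,0,0,1,-0.04,-0.176,0.06,0,0,0,1,-0.04,-0.176,0.306,0,0,0,1,-0.04,-0.176,0.306,0,0,0,1,-0.04,-0.176,0.306,0,0,0,1,-0.04,-0.176,0.306,0,0,0,1,-0.04,-0.176,0.306,0,0,0,1,-0.04,-0.176,0.306,0,0,0,1,-0.04,-0.176,0.306,0,0,0]

```text
time_s: 5.75
position: [0.505, -0.2041, 0.0461]
tool_rot: [[-0.989, 0.15, -0.001], [0.15, 0.989, 0.0], [0.001, 0.0, -1.0]]
ft_force: [-0.5, -0.1, 0.1]
grip_width: -0.0003
gripper_force: 0.0
```

Run:
```python
from h import *
s=env.observe();print(uv(s["position"]));go((.530*U-.1105*V+[0,0,.049]),-8.7);line(shot("wrist"))
```

```text
[ 0.5301 -0.1253]
go [ 0.0001  0.0296 -0.0058] [ 0.0001 -0.0003  0.0006] at [ 0.505  -0.2041  0.0461] w -0.0003 t 5.75 F [-0.5 -0.1  0.1]
line v -0.0383 slope deg 0.15 u 0.489 0.554 891
```

Request:
arm_command:
  commands: [1,0,0.008,0,0,0,0,1,0,0.012,-0.004,0,0,0,1,0,0.016,-0.006,0,0,0,1,0,0.02,-0.006,0,0,0,1,0,0.024,-0.006,0,0,0,1,0,0.027,-0.006,0,0,0,1,0,0.029,-0.006,0,0,0,1,0,0.029,-0.006,0,0,0,1,0,0.029,-0.006,0,0,0]

```text
time_s: 6.55
position: [0.5076, -0.1908, 0.0496]
tool_rot: [[-0.989, 0.151, 0.001], [0.151, 0.989, -0.001], [-0.001, -0.001, -1.0]]
ft_force: [0.1, -6.2, 3.7]
grip_width: 0.0
gripper_force: 2.4
```

Run:
```python
from h import *
s=env.observe();print(uv(s["position"]),s["ft_force"]);c=shot("wrist");line(c);mark(c)
```

```text
[ 0.5306 -0.1118] [ 0.09368543 -6.20220194  3.70625417]
line v -0.0334 slope deg 0.31 u 0.489 0.552 801
```

Request:
arm_command:
  commands: [1,0,0.002,0,0,0,0,1,0,0.0035,0,0,0,0,1,0,0.0035,0,0,0,0,1,0,-0.03,0,0,0,0,1,0,-0.03,-0.06,0,0,0,1,0.0,-0.03,-0.14,0,0,0,1,0.02,0.02,-0.22,0,0,0,1,0.04,0.1,-0.3,0,0,0,1,0.04,0.16,-0.3,0,0,0,1,0.04,0.16,-0.3,0,0,0,1,0.04,0.16,-0.3,0,0,0,1,0.04,0.16,-0.3,0,0,0]

```text
time_s: 7.6
position: [0.4991, -0.1079, 0.1985]
tool_rot: [[-0.989, 0.15, -0.001], [0.15, 0.989, 0.001], [0.002, 0.001, -1.0]]
ft_force: [-0.3, -0.3, -0.6]
grip_width: 0.0002
gripper_force: 0.0
```

Run:
```python
from h import *
s=env.observe();print(uv(s["position"]));c=shot("wrist","w3.png");line(c);mark(c)
go((.405,.255,.22),18)
```

```text
[ 0.5097 -0.0311]
line v -0.0313 slope deg -0.01 u 0.489 0.55 150
136 318 318 [ 0.4556 -0.0316]
137 318 319 [ 0.4565 -0.0311]
138 317 319 [ 0.4573 -0.0316]
139 317 319 [ 0.4582 -0.0316]
140 317 319 [ 0.4591 -0.0316]
141 317 319 [ 0.46   -0.0316]
142 317 319 [ 0.4609 -0.0316]
143 318 319 [ 0.4618 -0.0311]
144 317 319 [ 0.4628 -0.0316]
145 317 319 [ 0.4637 -0.0316]
146 317 319 [ 0.4646 -0.0316]
147 317 319 [ 0.4655 -0.0316]
148 317 319 [ 0.4664 -0.0316]
149 317 319 [ 0.4673 -0.0315]
150 317 319 [ 0.4682 -0.0315]
151 317 319 [ 0.4691 -0.0315]
152 317 319 [ 0.4701 -0.0315]
153 317 319 [ 0.471  -0.0315]
154 317 319 [ 0.4719 -0.0315]
155 317 319 [ 0.4728 -0.0315]
156 317 319 [ 0.4737 -0.0315]
157 317 319 [ 0.4747 -0.0315]
158 317 319 [ 0.4756 -0.0315]
159 318 319 [ 0.4765 -0.0311]
go [ 0.2957  0.6904 -0.0426] [ 0.0005 -0.0009 -0.2222] at [ 0.4991 -0.1085  0.1982] w 0.0001 t 7.65 F [-0.   1.  -0.3]
```

The enclosure is within 0.3 mm of the mark. Now the bar.

Request:
arm_command:
  commands: [-1,0.296,0.69,-0.04,0,0,-0.222,-1,0.296,0.69,-0.04,0,0,-0.222,-1,0.296,0.69,-0.04,0,0,-0.222,-1,0.296,0.69,-0.04,0,0,-0.222,-1,0.296,0.69,-0.04,0,0,-0.222,-1,0.296,0.69,-0.04,0,0,-0.222,-1,0.296,0.69,-0.04,0,0,-0.222,-1,0.296,0.69,-0.04,0,0,-0.222,-1,0.296,0.69,-0.04,0,0,-0.222,-1,0.296,0.69,-0.04,0,0,-0.222,-1,0.296,0.69,-0.04,0,0,-0.222]

```text
time_s: 8.57
position: [0.4048, 0.256, 0.2182]
tool_rot: [[-0.95, -0.311, -0.002], [-0.311, 0.95, -0.001], [0.002, -0.0, -1.0]]
ft_force: [-0.2, -0.9, -0.3]
grip_width: 0.0858
gripper_force: 0.0
```

Run:
```python
from h import *
c=shot("wrist","w4.png");go((.428,.262,.02),18)
```

```text
go [-4.850e-02 -2.000e-04  3.963e-01] [-0.0001 -0.001   0.    ] at [0.4053 0.2548 0.2182] w 0.0854 t 8.62 F [ 1.5  0.6 -0.2]
```

View pics/w4.png

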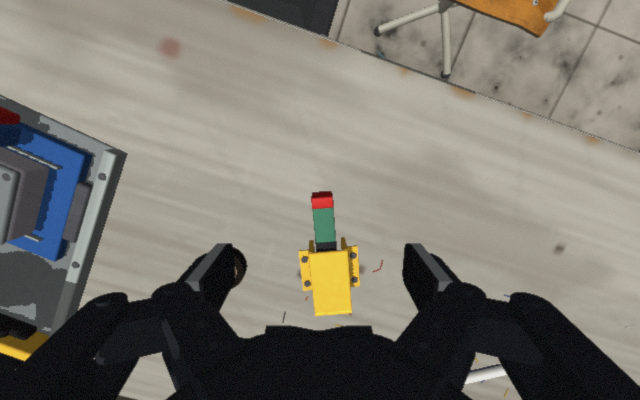

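The wrist view shows the bar's red end at (321,200), the green part down to row 242 and the sleeve roof from (308,250) to (352,315). The open fingers straddle all of it.

Run:
```python
from h import *
c=shot("wrist");im=c[0];h=cv2.cvtColor(im,cv2.COLOR_BGR2HSV);H,S,V_=[h[...,i].astype(int) for i in range(3)]
sub=np.zeros(H.shape,bool);sub[180:330,290:370]=1
red=sub&((H<8)|(H>172))&(S>120)&(V_>80);gr=sub&(H>60)&(H<95)&(S>60);ye=sub&(H>18)&(H<34)&(S>150)
for n,m in(("red",red),("green",gr),("yellow",ye)):
    ys,xs=np.nonzero(m);print(n,xs.min(),xs.max(),ys.min(),ys.max())
for y in range(192,244,4):
    m=(red|gr)[y];xs=np.nonzero(m)[0]
    if len(xs): 
        a,b=ray(c,(xs.min()-.5,y),.03),ray(c,(xs.max()+.5,y),.03);print(y,V_[y,(xs.min()+xs.max())//2],xs.min(),xs.max(),np.round((a+b)[:2]/2,4),round(np.linalg.norm(a-b),4))
for y in range(255,312,8):
    xs=np.nonzero(ye[y])[0];a,b=ray(c,(xs.min()-.5,y),.041),ray(c,(xs.max()+.5,y),.041);print("Y",y,xs.min(),xs.max(),np.round((a+b)[:2]/2,4),round(np.linalg.norm(a-b),4))
cv2.imwrite("pics/w4c.png",cv2.resize(im[180:330,280:380],None,fx=4,fy=4,interpolation=cv2.INTER_CUBIC))
```

```text
red 312 334 192 208
green 290 354 208 329
yellow 300 359 238 315
192 81 331 331 [0.4108 0.2716] 0.0011
196 94 320 332 [0.417  0.2677] 0.0148
200 220 313 333 [0.4226 0.2659] 0.0241
204 213 313 334 [0.427 0.268] 0.0253
208 121 314 333 [0.4315 0.2695] 0.0231
212 136 314 333 [0.4362 0.271 ] 0.0232
216 136 315 334 [0.4405 0.2737] 0.0233
220 134 315 334 [0.4451 0.2752] 0.0234
224 134 315 334 [0.4499 0.2768] 0.0235
228 133 316 335 [0.4543 0.2795] 0.0236
232 134 316 335 [0.4591 0.2811] 0.0237
236 133 316 335 [0.4639 0.2827] 0.0238
240 132 317 336 [0.4684 0.2854] 0.0239
Y 255 300 358 [0.481  0.2924] 0.069
Y 263 301 359 [0.4904 0.2968] 0.0695
Y 271 302 359 [0.5002 0.3007] 0.0689
Y 279 303 359 [0.5102 0.3047] 0.0683
Y 287 304 350 [0.522  0.3036] 0.0568
Y 295 314 351 [0.5305 0.3135] 0.0463
Y 303 315 351 [0.5409 0.3177] 0.0455
Y 311 316 352 [0.5514 0.3225] 0.0459
```

View pics/w4c.png

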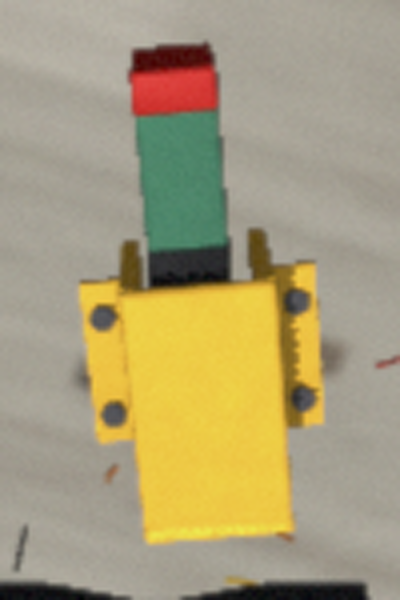

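The crop shows the red end at the top, then green, then a sliver of black at the mouth. The bar axis is about 23.3°, its end near (0.4195, 0.265), and the green part is 55 mm long as it should be.

Run:
```python
from h import *
go((.4324,.2702,.10),23.3);go((.4324,.2702,.023),23.3)
```

```text
go [-0.0614  0.0143  0.2366] [-0.0001 -0.0009 -0.0449] at [0.4056 0.2541 0.2184] w 0.0852 t 8.67 F [ 0.3 -1.1 -0.2]
go [-0.0617  0.0143  0.3906] [-0.0001 -0.0009 -0.0449] at [0.4056 0.2541 0.2184] w 0.0852 t 8.67 F [ 0.3 -1.1 -0.2]
```

Request:
arm_command:
  commands: [-0.4,-0.061,0.014,0,0,0,-0.045,-0.4,-0.061,0.014,0.08,0,0,-0.045,-0.4,-0.061,0.014,0.16,0,0,-0.045,-0.4,-0.061,0.014,0.24,0,0,-0.045,-0.4,-0.061,0.014,0.3,0,0,-0.045,-0.4,-0.061,0.014,0.35,0,0,-0.045,-0.4,-0.061,0.014,0.39,0,0,-0.045,-0.4,-0.061,0.014,0.39,0,0,-0.045,-0.4,-0.061,0.014,0.39,0,0,-0.045]
  newtons: 40

```text
time_s: 9.42
position: [0.4324, 0.2697, 0.0238]
tool_rot: [[-0.919, -0.394, -0.002], [-0.394, 0.919, -0.001], [0.002, 0.0, -1.0]]
ft_force: [0.4, 0.7, 0.4]
grip_width: 0.0598
gripper_force: 0.0
```

Request:
arm_command:
  commands: [1,0,0,0,0,0,0,1,0,0,0,0,0,0,1,0,0,0,0,0,0,1,0,0,0,0,0,0,1,0,0,0,0,0,0,1,0,0,0,0,0,0]

```text
time_s: 9.92
position: [0.4327, 0.2712, 0.0257]
tool_rot: [[-0.918, -0.397, 0.003], [-0.397, 0.918, 0.0], [-0.003, -0.001, -1.0]]
ft_force: [-0.8, -2.2, 7.1]
grip_width: 0.0242
gripper_force: 39.9
```

Run:
```python
from h import *
go((.4324-.095*.9184,.2702-.095*.3955,.023),23.3)
shot("wrist","w5.png");shot("scene","s5.png")
```

```text
go [ 0.1914 -0.0014  0.0048] [-0.0003  0.0013  0.0007] at [0.4327 0.2712 0.0257] w 0.0242 t 9.92 F [-0.8 -2.2  7.1]
```

View pics/w5.png

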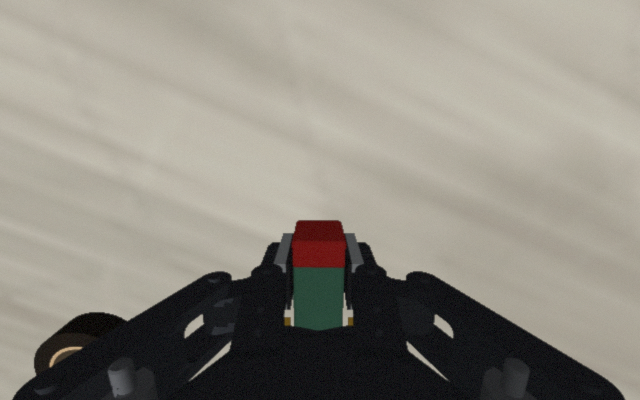

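Gripped squarely on the red end at (320,245). The tips brush the table, so I'm easing up slightly while drawing.

Request:
arm_command:
  commands: [1,0,0,-0.006,0,0,0,1,0.02,0,-0.006,0,0,0,1,0.045,0,-0.006,0,0,0,1,0.07,0,-0.006,0,0,0,1,0.095,0,-0.006,0,0,0,1,0.12,0,-0.006,0,0,0,1,0.145,0,-0.006,0,0,0,1,0.17,0,-0.006,0,0,0,1,0.19,0,-0.006,0,0,0,1,0.19,0,-0.006,0,0,0,1,0.19,0,-0.005,0,0,0]

```text
time_s: 10.93
position: [0.345, 0.2337, 0.0272]
tool_rot: [[-0.918, -0.397, 0.001], [-0.397, 0.918, 0.0], [-0.001, -0.0, -1.0]]
ft_force: [1.3, 0.6, -2.8]
grip_width: 0.0243
gripper_force: 39.2
```

Request:
arm_command:
  commands: [-0.4,0,0,0,0,0,0,-0.4,0,0,0,0,0,0,-0.4,0,0,0,0,0,0,-0.4,0,0,-0.02,0,0,0,-0.4,0,0,-0.1,0,0,0,-0.4,0,0,-0.18,0,0,0,-0.4,0,0,-0.24,0,0,0,-0.4,0,0,-0.3,0,0,0,-0.4,0,0,-0.34,0,0,0,-0.4,0,0,-0.34,0,0,0]

```text
time_s: 11.77
position: [0.3463, 0.2342, 0.2006]
tool_rot: [[-0.918, -0.397, 0.008], [-0.397, 0.918, 0.003], [-0.008, -0.001, -1.0]]
ft_force: [0.3, -0.1, 0.1]
grip_width: 0.0597
gripper_force: 0.0
```

```bash
cat >> h.py <<'E'
def bar(c,z):
    h=cv2.cvtColor(c[0],cv2.COLOR_BGR2HSV);H,S,V_=[h[...,i].astype(int) for i in range(3)]
    gr=((H>60)&(H<95)&(S>60)).astype(np.uint8);n,l,st,ce=cv2.connectedComponentsWithStats(gr)
    for i in range(1,n):
        if st[i,4]>150:
            ys,xs=np.nonzero(l==i);P=np.array([ray(c,p,z)[:2] for p in zip(xs,ys)])
            (cx,cy),wh,a=cv2.minAreaRect((P*1000).astype(np.float32)); print("green",st[i].tolist(),np.round((cx,cy),1),np.round(wh,1),round(a,1))
E
python3 - <<'E'
from h import *
c=shot("wrist","w6.png");bar(c,.03);go((.395,.253,.1),23.3)
E
```

```text
green [308, 183, 22, 38, 802] [363.6 241.6] [42.1 22.7] 22.8
green [308, 240, 20, 43, 857] [430.  269.1] [53.9 22.4] 23.3
go [-0.1049 -0.0041  0.1974] [-0.0002  0.0023  0.0007] at [0.3456 0.2339 0.1985] w 0.0596 t 11.82 F [-0.5 -0.9 -0.3]
```

View pics/w6.png

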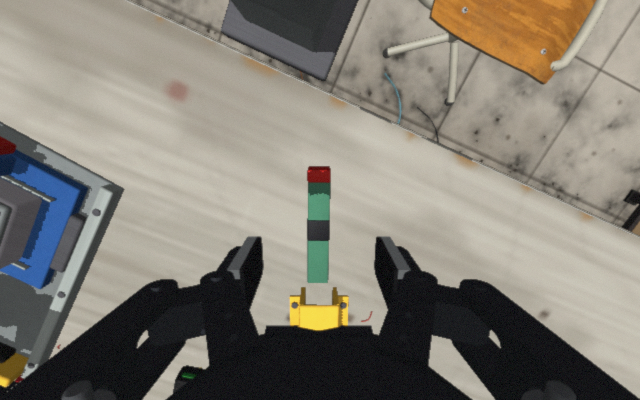

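The bar is clear of the sleeve: the red end is at (318,175), its black middle at (318,230) and the sleeve mouth at row 290. That puts the middle at (0.3942, 0.254). I'm regrasping there, fairly high so the tips stay off the lid.

Run:
```python
from h import *
go((.3943,.254,.034),23)
```

```text
go [-0.1038 -0.0016  0.3294] [-0.0002  0.0023  0.0032] at [0.3456 0.2339 0.1985] w 0.0596 t 11.82 F [-0.5 -0.9 -0.3]
```

Request:
arm_command:
  commands: [-0.4,-0.104,-0.002,0,0,0,0.003,-0.4,-0.104,-0.002,0.08,0,0,0.003,-0.4,-0.104,-0.002,0.16,0,0,0.003,-0.4,-0.104,-0.002,0.23,0,0,0.003,-0.4,-0.104,-0.002,0.28,0,0,0.003,-0.4,-0.104,-0.002,0.31,0,0,0.003,-0.4,-0.104,-0.002,0.31,0,0,0.003,-0.4,-0.104,-0.002,0.31,0,0,0.003]
  newtons: 60

```text
time_s: 12.48
position: [0.3924, 0.2531, 0.0409]
tool_rot: [[-0.92, -0.391, -0.003], [-0.391, 0.92, -0.001], [0.003, 0.0, -1.0]]
ft_force: [-0.1, 0.0, 0.6]
grip_width: 0.0596
gripper_force: 0.0
```

Run:
```python
from h import *
go((.3943,.254,.034),23)
```

```text
go [-0.0043  0.0002  0.0137] [ 0.0001 -0.0014  0.0001] at [0.3924 0.2531 0.0409] w 0.0596 t 12.48 F [-0.1  0.   0.6]
```

Request:
arm_command:
  commands: [-0.4,-0.004,0,0.014,0,0,0,-0.4,-0.004,0,0.014,0,0,0,1,-0.004,0,0.014,0,0,0,1,-0.004,0,0.014,0,0,0,1,-0.004,0,0.014,0,0,0,1,-0.004,0,0.014,0,0,0,1,-0.004,0,0.014,0,0,0]

```text
time_s: 13.07
position: [0.3949, 0.2541, 0.0355]
tool_rot: [[-0.92, -0.391, 0.001], [-0.391, 0.92, 0.0], [-0.001, -0.0, -1.0]]
ft_force: [-1.4, -0.6, 4.6]
grip_width: 0.0235
gripper_force: 59.7
```

Run:
```python
from h import *
c=shot("wrist");go((.3943,.254,.034),23);bar(c,.03)
```

```text
go [0.0013 0.0002 0.003 ] [-0.0001  0.0006  0.0002] at [0.3949 0.2541 0.0355] w 0.0232 t 13.12 F [-0.7 -0.2  5.4]
green [293, 150, 53, 90, 4414] [364.3 240.9] [43.4 24.1] 23.0
green [294, 278, 50, 54, 2219] [419.1 264.4] [32.5 25.4] 24.2
```

Request:
arm_command:
  commands: [1,0,0,-0.03,0,0,0,1,0,0,-0.08,0,0,0,1,0,0,-0.15,0,0,0,1,0,0,-0.22,0,0,0,1,0,0,-0.28,0,0,0,1,0,0,-0.28,0,0,0]

```text
time_s: 13.62
position: [0.3964, 0.2548, 0.1802]
tool_rot: [[-0.92, -0.391, 0.01], [-0.391, 0.92, 0.003], [-0.01, -0.001, -1.0]]
ft_force: [0.8, 0.3, -1.5]
grip_width: 0.0233
gripper_force: 59.4
```

Run:
```python
from h import *
go(.5286*U-.0315*V+[0,0,.18],-8.7)
```

```text
go [ 6.310e-02 -7.684e-01  3.000e-04] [0.001  0.0049 0.2645] at [0.3964 0.2548 0.1802] w 0.0233 t 13.62 F [ 0.8  0.3 -1.5]
```

Request:
arm_command:
  commands: [1,0.004,-0.05,0,0,0,0.02,1,0.01,-0.12,0,0,0,0.05,1,0.016,-0.19,0,0,0,0.08,1,0.022,-0.26,0,0,0,0.11,1,0.028,-0.33,0,0,0,0.14,1,0.034,-0.4,0,0,0,0.17,1,0.04,-0.47,0,0,0,0.2,1,0.046,-0.55,0,0,0,0.23,1,0.052,-0.63,0,0,0,0.25,1,0.058,-0.7,0,0,0,0.264,1,0.063,-0.75,0,0,0,0.264,1,0.063,-0.768,0,0,0,0.264]

```text
time_s: 14.62
position: [0.5163, -0.115, 0.1739]
tool_rot: [[-0.988, 0.154, -0.0], [0.154, 0.988, -0.0], [0.0, -0.001, -1.0]]
ft_force: [-0.7, 0.0, -2.5]
grip_width: 0.0232
gripper_force: 59.6
```

Request:
arm_command:
  commands: [1,0,0,0,0,0,0,1,0,0,0,0,0,0,1,0,0,0,0,0,0]

```text
time_s: 14.87
position: [0.5153, -0.1103, 0.1745]
tool_rot: [[-0.989, 0.149, -0.001], [0.149, 0.989, 0.001], [0.001, 0.001, -1.0]]
ft_force: [-0.0, 0.7, -3.3]
grip_width: 0.0233
gripper_force: 59.6
```

Run:
```python
from h import *
c=shot("wrist");print(uv(env.observe()["position"]));go(.5286*U-.0315*V+[0,0,.0965],-8.7);mark(c);bar(c,.175);line(c)
```

```text
[ 0.5261 -0.031 ]
go [-0.0051 -0.0012  0.1563] [ 0.0002 -0.0003  0.0011] at [ 0.5154 -0.1102  0.1747] w 0.0237 t 14.92 F [-0.9  0.1 -1.5]
117 317 318 [ 0.4556 -0.032 ]
118 317 319 [ 0.4564 -0.0315]
119 317 317 [ 0.4571 -0.0324]
green [292, 150, 54, 89, 4470] [ 480.5 -105.2] [23.1 40.9] 81.4
green [294, 280, 49, 52, 2244] [ 537.5 -113.9] [23.7 29.6] 82.8
```

Aligned in v to within 0.5 mm and in yaw to 0.1°. Lowering.

Request:
arm_command:
  commands: [1,-0.005,-0.001,0.03,0,0,0.001,1,-0.005,-0.001,0.07,0,0,0.001,1,-0.005,-0.001,0.1,0,0,0.001,1,-0.005,-0.001,0.125,0,0,0.001,1,-0.005,-0.001,0.14,0,0,0.001,1,-0.005,-0.001,0.15,0,0,0.001,1,-0.005,-0.001,0.154,0,0,0.001,1,-0.005,-0.001,0.154,0,0,0.001,1,-0.005,-0.001,0.154,0,0,0.001]

```text
time_s: 15.67
position: [0.5185, -0.1125, 0.0983]
tool_rot: [[-0.988, 0.152, 0.001], [0.152, 0.988, -0.0], [-0.001, -0.0, -1.0]]
ft_force: [0.4, 0.2, -1.3]
grip_width: 0.0235
gripper_force: 59.6
```

Run:
```python
from h import *
go(.5286*U-.0315*V+[0,0,.0955],-8.7);c=shot("wrist");print(uv(env.observe()["position"]));bar(c,.09)
```

```text
go [0.0019 0.0025 0.0057] [-0.0001  0.0005 -0.0006] at [ 0.5185 -0.1125  0.0983] w 0.0235 t 15.67 F [ 0.4  0.2 -1.3]
[ 0.5296 -0.0328]
green [292, 150, 54, 88, 4482] [ 485.8 -107.7] [24.9 43.3] 81.1
green [294, 280, 49, 51, 2265] [ 546.8 -117.4] [25.4 31.3] 81.2
```

Request:
arm_command:
  commands: [1,0.001,0.002,0.003,0,0,0,1,0.001,0.002,0.005,0,0,0,1,0.001,0.002,0.005,0,0,0]

```text
time_s: 15.97
position: [0.518, -0.1114, 0.0955]
tool_rot: [[-0.988, 0.153, 0.0], [0.153, 0.988, -0.0], [-0.0, -0.0, -1.0]]
ft_force: [-0.0, 0.7, 1.0]
grip_width: 0.0235
gripper_force: 59.9
```

Run:
```python
from h import *
go(.5286*U-.0315*V+[0,0,.0955],-8.7)
```

```text
go [0.0005 0.0006 0.0001] [-0.      0.0002 -0.0006] at [ 0.518  -0.1114  0.0955] w 0.0235 t 15.97 F [-0.   0.7  1. ]
```

Request:
arm_command:
  commands: [0,0,0,0,0,0,0,0,0,0,0,0,0,0,0,0,0,0,0,0,0,0,0,0,-0.02,0,0,0,0,0,0,-0.06,0,0,0,0,0,0,-0.13,0,0,0,0,0.03,0,-0.2,0,0,0,0,0.06,0,-0.22,0,0,0,0,0.06,0,-0.22,0,0,0,0,0.06,0,-0.22,0,0,0]

```text
time_s: 16.8
position: [0.4882, -0.1069, 0.2062]
tool_rot: [[-0.988, 0.153, 0.002], [0.153, 0.988, -0.001], [-0.002, -0.001, -1.0]]
ft_force: [1.2, -0.9, 0.5]
grip_width: 0.0433
gripper_force: 0.0
```

```bash
cat >> h.py <<'E'
def lidends(c,u0=.53):
    g=cv2.GaussianBlur(cv2.cvtColor(c[0],cv2.COLOR_BGR2HSV),(3,3),0)
    for du in (-.03,-.02,-.01):
        row=[]
        vs=np.arange(-.125,.062,.0005)
        for v in vs:
            p=proj(c,(u0+du)*U+v*V+[0,0,.06]).round().astype(int);row.append(g[p[1],p[0]])
        row=np.array(row).astype(int);grey=(row[:,1]<60)
        k=np.nonzero(grey)[0];print("lid u",du,"v grey",vs[k[0]].round(4),vs[k[-1]].round(4),len(k))
E
python3 - <<'E'
from h import *
c=shot("wrist","w7.png");print(uv(env.observe()["position"]),env.observe()["grip_width"]);bar(c,.09);mark(c);lidends(c)
E
```

```text
[ 0.4989 -0.0318] 0.04281476486805018
green [305, 172, 28, 48, 1287] [ 484.7 -106.5] [24.2 42.7] 81.2
green [305, 243, 27, 53, 1341] [ 556. -118.] [24.5 55.1] 81.9
147 319 319 [ 0.4557 -0.0313]
148 318 320 [ 0.4566 -0.0313]
149 318 320 [ 0.4576 -0.0313]
150 318 320 [ 0.4585 -0.0313]
151 318 320 [ 0.4595 -0.0313]
152 318 320 [ 0.4604 -0.0313]
lid u -0.03 v grey -0.125 0.0615 244
lid u -0.02 v grey -0.125 0.0615 240
lid u -0.01 v grey -0.125 0.0615 242
```

Bar in place (v offset about -0.8 mm). Next, checking the enclosure from its lid ends.

Run:
```python
from h import *
c=shot("wrist");g=c[0].astype(int)
for u in (.50,.51,.52):
    vs=np.arange(-.115,.055,.0005);im=c[0]
    pts=np.array([proj(c,u*U+v*V+[0,0,.06]) for v in vs],np.float32)
    r=cv2.remap(im,pts[:,0][None],pts[:,1][None],cv2.INTER_LINEAR)[0].astype(int)
    d=np.abs(np.gradient(cv2.GaussianBlur(r.astype(np.float32),(1,5),0),axis=0)).sum(1)
    L=vs<-.06;Rr=vs>.0
    for S in(L,Rr):
        i=np.argsort(d*S)[-6:];print(u,[(round(vs[j],4),round(d[j])) for j in sorted(i)])
```

```text
0.5 [(np.float64(-0.113), 28), (np.float64(-0.096), 33), (np.float64(-0.0955), 37), (np.float64(-0.095), 32), (np.float64(-0.0945), 28), (np.float64(-0.094), 28)]
0.5 [(np.float64(0.009), 44), (np.float64(0.0095), 49), (np.float64(0.01), 36), (np.float64(0.0285), 36), (np.float64(0.029), 40), (np.float64(0.0325), 31)]
0.51 [(np.float64(-0.1135), 26), (np.float64(-0.113), 30), (np.float64(-0.096), 28), (np.float64(-0.0955), 36), (np.float64(-0.095), 35), (np.float64(-0.0945), 28)]
0.51 [(np.float64(0.0315), 30), (np.float64(0.032), 32), (np.float64(0.0325), 36), (np.float64(0.033), 30), (np.float64(0.05), 27), (np.float64(0.0505), 27)]
0.52 [(np.float64(-0.113), 29), (np.float64(-0.1125), 26), (np.float64(-0.0955), 31), (np.float64(-0.095), 32), (np.float64(-0.0945), 31), (np.float64(-0.094), 30)]
0.52 [(np.float64(0.0315), 27), (np.float64(0.032), 29), (np.float64(0.0325), 32), (np.float64(0.033), 29), (np.float64(0.05), 26), (np.float64(0.0505), 27)]
```

The lid ends are at v = -0.0955 and +0.0325, so the enclosure centre is at -0.0315, on the mark. Now to the push pad with the fingers shut.

Run:
```python
from h import *
go(.412*U-.0315*V+[0,0,.048],-8.7)
```

```text
go [1.735e-01 2.000e-04 3.134e-01] [ 0.0002 -0.0005 -0.0007] at [ 0.4884 -0.1069  0.2046] w 0.0428 t 16.9 F [-0.2 -0.8 -1.1]
```

Request:
arm_command:
  commands: [1,0.06,0,0,0,0,0,1,0.12,0,0,0,0,0,1,0.17,0,0,0,0,0,1,0.174,0,0.02,0,0,0,1,0.174,0,0.09,0,0,0,1,0.174,0,0.17,0,0,0,1,0.174,0,0.24,0,0,0,1,0.174,0,0.29,0,0,0,1,0.174,0,0.313,0,0,0,1,0.174,0,0.313,0,0,0,1,0.174,0,0.313,0,0,0]

```text
time_s: 17.82
position: [0.4023, -0.0936, 0.048]
tool_rot: [[-0.988, 0.153, -0.002], [0.153, 0.988, 0.001], [0.002, 0.001, -1.0]]
ft_force: [0.1, 0.0, 0.8]
grip_width: -0.0
gripper_force: 0.0
```

Run:
```python
from h import *
print(uv(env.observe()["position"]));go(.432*U-.0315*V+[0,0,.048],-8.7)
```

```text
[ 0.4118 -0.0316]
go [-0.0404  0.0003 -0.0001] [ 0.0004 -0.0011 -0.0007] at [ 0.4023 -0.0936  0.048 ] w -0.0 t 17.82 F [0.1 0.  0.8]
```

Request:
arm_command:
  commands: [1,-0.015,0,0,0,0,0,1,-0.028,0,0,0,0,0,1,-0.034,0,0,0,0,0,1,-0.038,0,0,0,0,0,1,-0.042,0,0,0,0,0,1,-0.046,0,0,0,0,0,1,-0.05,0,0,0,0,0,1,-0.055,0,0,0,0,0,1,-0.06,0,0,0,0,0,1,-0.065,0,0,0,0,0,1,-0.07,0,0,0,0,0,1,-0.075,0,0,0,0,0]

```text
time_s: 18.82
position: [0.4364, -0.098, 0.0486]
tool_rot: [[-0.988, 0.152, -0.007], [0.152, 0.988, 0.003], [0.008, 0.002, -1.0]]
ft_force: [-13.5, 2.1, 9.2]
grip_width: 0.0002
gripper_force: 6.8
```

Run:
```python
from h import *
s=env.observe();print(uv(s["position"]),s["ft_force"]);go(.465*U-.0315*V+[0,0,.048],-8.7);bar(shot("top"),.09)
```

```text
[ 0.4462 -0.0308] [-13.54116613   2.08745785   9.22901858]
go [-0.0376 -0.0013  0.001 ] [ 0.0008 -0.0036 -0.0003] at [ 0.4364 -0.098   0.0486] w 0.0002 t 18.82 F [-13.5   2.1   9.2]
green [584, 117, 34, 26, 520] [ 800.8 -876.4] [ 64.2 102.5] 35.7
green [502, 145, 80, 41, 1458] [ 688.9 -705.5] [ 89.9 235.3] 27.1
green [319, 172, 14, 21, 185] [ 569.6 -120.6] [26.3 55.1] 79.4
```

Request:
arm_command:
  commands: [1,-0.005,0,0,0,0,0,1,-0.011,0,0,0,0,0,1,-0.017,0,0,0,0,0,1,-0.023,0,0,0,0,0,1,-0.029,0,0,0,0,0,1,-0.035,0,0,0,0,0,1,-0.041,0,0,0,0,0,1,-0.047,0,0,0,0,0,1,-0.053,0,0,0,0,0,1,-0.059,0,0,0,0,0,1,-0.065,0,0,0,0,0,1,-0.071,0,0,0,0,0]

```text
time_s: 19.87
position: [0.4717, -0.1036, 0.0486]
tool_rot: [[-0.988, 0.152, -0.007], [0.152, 0.988, 0.003], [0.007, 0.001, -1.0]]
ft_force: [-12.5, 1.6, 8.4]
grip_width: -0.0
gripper_force: 6.3
```

Run:
```python
from h import *
s=env.observe();print(uv(s["position"]),s["ft_force"]);go(.552*U-.0315*V+[0,0,.048],-8.7);bar(shot("wrist"),.09)
```

```text
[ 0.4819 -0.031 ] [-12.45713462   1.58617836   8.36375769]
go [-1.402e-01 -8.000e-04  1.000e-04] [ 0.0007 -0.0035 -0.0004] at [ 0.4717 -0.1036  0.0486] w -0.0 t 19.87 F [-12.5   1.6   8.4]
```

Request:
arm_command:
  commands: [1,-0.005,0,0,0,0,0,1,-0.011,0,0,0,0,0,1,-0.017,0,0,0,0,0,1,-0.023,0,0,0,0,0,1,-0.029,0,0,0,0,0,1,-0.035,0,0,0,0,0,1,-0.041,0,0,0,0,0,1,-0.047,0,0,0,0,0,1,-0.053,0,0,0,0,0,1,-0.059,0,0,0,0,0,1,-0.065,0,0,0,0,0,1,-0.071,0,0,0,0,0]

```text
time_s: 20.92
position: [0.5069, -0.1091, 0.0485]
tool_rot: [[-0.988, 0.152, -0.007], [0.152, 0.988, 0.002], [0.007, 0.001, -1.0]]
ft_force: [-12.3, 2.5, 6.6]
grip_width: -0.0
gripper_force: 6.0
```

Request:
arm_command:
  commands: [1,-0.005,0,0,0,0,0,1,-0.011,0,0,0,0,0,1,-0.017,0,0,0,0,0,1,-0.023,0,0,0,0,0,1,-0.029,0,0,0,0,0,1,-0.035,0,0,0,0,0,1,-0.041,0,0,0,0,0,1,-0.045,0,0,0,0,0,1,-0.049,0,0,0,0,0,1,-0.052,0,0,0,0,0,1,-0.055,0,0,0,0,0]

```text
time_s: 21.83
position: [0.5341, -0.1134, 0.0486]
tool_rot: [[-0.988, 0.152, -0.007], [0.152, 0.988, 0.002], [0.007, 0.001, -1.0]]
ft_force: [-12.1, 2.5, 6.9]
grip_width: -0.0001
gripper_force: 6.0
```

Run:
```python
from h import *
s=env.observe();print(uv(s["position"]),s["ft_force"]);go(.552*U-.0315*V+[0,0,.048],-8.7)
```

```text
[ 0.5451 -0.0313] [-12.11860091   2.52656807   6.88206252]
go [-0.0138 -0.0004  0.001 ] [ 0.0005 -0.0033 -0.0005] at [ 0.5341 -0.1134  0.0486] w -0.0001 t 21.83 F [-12.1   2.5   6.9]
```

Request:
arm_command:
  commands: [1,-0.003,0,0,0,0,0,1,-0.006,0,0,0,0,0,1,-0.009,0,0,0,0,0,1,-0.012,0,0,0,0,0,1,-0.012,0,0,0,0,0]

```text
time_s: 22.25
position: [0.5403, -0.1144, 0.0486]
tool_rot: [[-0.988, 0.152, -0.006], [0.152, 0.988, 0.002], [0.006, 0.001, -1.0]]
ft_force: [-10.1, 0.8, 5.8]
grip_width: -0.0
gripper_force: 5.4
```

Request:
arm_command:
  commands: [1,-0.002,0,0,0,0,0,1,-0.004,0,0,0,0,0,1,-0.006,0,0,0,0,0,1,-0.006,0,0,0,0,0]

```text
time_s: 22.58
position: [0.5403, -0.1144, 0.0486]
tool_rot: [[-0.988, 0.152, -0.013], [0.152, 0.988, 0.003], [0.014, 0.001, -1.0]]
ft_force: [-25.0, 1.8, 15.5]
grip_width: 0.0001
gripper_force: 12.6
```

The sled has stopped at the expected place and the force is rising, so it's home. Backing off.

Request:
arm_command:
  commands: [1,0.01,0,0,0,0,0,1,0.04,0,0,0,0,0,1,0.08,0,0,0,0,0,1,0.1,0,-0.04,0,0,0,1,0.1,0,-0.12,0,0,0,1,0.1,0,-0.2,0,0,0,1,0.1,0,-0.28,0,0,0,1,0.1,0,-0.32,0,0,0,1,0.05,0,-0.32,0,0,0,1,0.0,0,-0.32,0,0,0,1,0.0,0,-0.32,0,0,0,1,0.0,0,-0.32,0,0,0]

```text
time_s: 23.58
position: [0.5458, -0.1157, 0.2084]
tool_rot: [[-0.988, 0.152, -0.0], [0.152, 0.988, 0.0], [0.001, 0.0, -1.0]]
ft_force: [-0.6, -0.2, -1.2]
grip_width: 0.0002
gripper_force: 0.0
```

Run:
```python
from h import *
s=env.observe();print(uv(s["position"]),s["ft_force"]);c=shot("wrist","w8.png");bar(c,.09)
red=masks(c[0])[0]
n,l,st,ce=cv2.connectedComponentsWithStats(red.astype(np.uint8))
for i in range(1,n):
    if st[i,4]>80:
        x,y,w,h,_=st[i];print(st[i].tolist(),uv(ray(c,(x,y),.058)),uv(ray(c,(x+w,y),.058)))
g=cv2.cvtColor(c[0],cv2.COLOR_BGR2HSV);m=(g[...,1]<70)&(g[...,2]>100)
for u in(.579,.582,.585):
    p=proj(c,u*U-.0315*V+[0,0,.058]);y=int(p[1]);xs=np.nonzero(m[y,int(p[0])-9:int(p[0])+9])[0]+int(p[0])-9
    if len(xs):print(u,xs,uv(ray(c,(xs.mean(),y),.058)))
for u in (.62,.63,.64):
    vs=np.arange(-.115,.055,.0005);im=c[0]
    pts=np.array([proj(c,u*U+v*V+[0,0,.06]) for v in vs],np.float32)
    r=cv2.remap(im,pts[:,0][None],pts[:,1][None],cv2.INTER_LINEAR)[0]
    d=np.abs(np.gradient(cv2.GaussianBlur(r.astype(np.float32),(1,5),0),axis=0)).sum(1)
    for S in(vs<-.06,vs>0):
        i=np.argsort(d*S)[-6:];print(u,[(float(vs[j].round(4)),int(d[j])) for j in sorted(i)])
```

```text
[ 0.5571 -0.0318] [-0.6253394  -0.1655481  -1.23324524]
green [313, 309, 13, 22, 233] [ 670.1 -134.4] [12.2 24.9] 81.1
[0, 119, 44, 64, 1535] [ 0.4876 -0.3281] [ 0.4877 -0.2872]
[299, 187, 40, 20, 707] [ 0.5531 -0.0511] [ 0.5532 -0.0114]
[305, 213, 28, 22, 520] [ 0.5803 -0.0456] [ 0.5804 -0.017 ]
0.579 [318 319 320] [ 0.5782 -0.0313]
0.62 [(-0.0955, 34), (-0.095, 31), (-0.062, 55), (-0.0615, 81), (-0.061, 89), (-0.0605, 74)]
0.62 [(0.0305, 29), (0.031, 42), (0.0315, 55), (0.032, 60), (0.0325, 51), (0.033, 32)]
0.63 [(-0.0645, 44), (-0.064, 69), (-0.0635, 84), (-0.063, 81), (-0.0625, 63), (-0.062, 42)]
0.63 [(0.0, 29), (0.0005, 17), (0.032, 15), (0.0325, 19), (0.033, 18), (0.0505, 14)]
0.64 [(-0.095, 52), (-0.0945, 45), (-0.068, 55), (-0.0675, 59), (-0.067, 56), (-0.0665, 50)]
0.64 [(0.002, 19), (0.0025, 25), (0.003, 26), (0.0035, 25), (0.004, 24), (0.0045, 21)]
```

Run:
```python
from h import *
c=shot("wrist");_,blue,_=masks(c[0])
for v in(-.11,-.1,-.09,-.08,.0,.01,.02,.04):
    x=int(proj(c,.58*U+v*V+[0,0,.02])[0]);b=np.nonzero(blue[:,x])[0]
    if len(b): print(v,x,b.min(),uv(ray(c,(x,b.min()-.5),.02)))
t=shot("top");im=t[0];red,blue,_=masks(im);bar(t,.09)
r=red[130:260,280:380];n,l,st,ce=cv2.connectedComponentsWithStats(r.astype(np.uint8))
for i in range(1,n):
    if st[i,4]>5:print(st[i].tolist(),ce[i]+[280,130],uv(ray(t,ce[i]+[280,130],.09)),uv(ray(t,ce[i]+[280,130],.05)))
h=cv2.cvtColor(im,cv2.COLOR_BGR2HSV)
for v in(-.1,-.09,.01,.02):
    a=[blue[tuple(proj(t,u*U+v*V+[0,0,.02]).round().astype(int)[::-1])] for u in np.arange(.42,.78,.001)];k=np.nonzero(a)[0];print(v,.42+.001*k.min(),.42+.001*k.max()) if len(k) else 0
print(np.round(c[3],3))
```

```text
-0.11 250 196 [ 0.571  -0.1097]
-0.1 258 197 [ 0.5722 -0.1007]
-0.09 267 197 [ 0.5722 -0.0904]
-0.08 276 196 [ 0.5711 -0.0801]
0.0 345 196 [ 0.5712 -0.0013]
0.01 354 196 [0.5713 0.0089]
0.02 363 196 [0.5713 0.0192]
0.04 380 196 [0.5713 0.0386]
green [584, 118, 34, 25, 511] [ 799.8 -875.2] [ 62.  100.6] 32.1
green [502, 145, 80, 41, 1429] [ 687.9 -703.1] [ 89.7 235.5] 27.5
-0.1 0.571 0.633
-0.09 0.574 0.597
0.01 0.595 0.597
0.02 0.596 0.598
[ 0.478 -0.106  0.332]
```

Request:
arm_command:
  commands: [1,-0.05,0,-0.025,0,0,0,1,-0.1,0,-0.025,0,0,0,1,-0.142,0,-0.025,0,0,0,1,-0.142,0,-0.025,0,0,0,1,-0.142,0,-0.025,0,0,0,1,-0.142,0,-0.025,0,0,0]

```text
time_s: 24.23
position: [0.6148, -0.1264, 0.2212]
tool_rot: [[-0.988, 0.153, -0.001], [0.153, 0.988, 0.0], [0.001, 0.0, -1.0]]
ft_force: [-0.2, -0.0, 0.1]
grip_width: 0.0001
gripper_force: 0.0
```

Run:
```python
from h import *
s=env.observe();print(uv(s["position"]),s["position"][2]);c=shot("wrist","w9.png");red,blue,_=masks(c[0]);bar(c,.09)
for v in(-.11,-.09,0,.02):
    x=int(proj(c,.58*U+v*V+[0,0,.02])[0]);b=np.nonzero(blue[:,x])[0]
    if len(b): print(v,x,b.min(),uv(ray(c,(x,b.min()),.02)))
n,l,st,ce=cv2.connectedComponentsWithStats(red.astype(np.uint8))
for i in range(1,n):
    if st[i,4]>80:
        x,y,w,h,_=st[i];print(st[i].tolist(),uv(ray(c,(x,y),.058)),uv(ray(c,(x+w,y),.058)))
for u in (.60,.61,.62,.63):
    vs=np.arange(-.115,.055,.0005);im=c[0]
    pts=np.array([proj(c,u*U+v*V+[0,0,.06]) for v in vs],np.float32)
    r=cv2.remap(im,pts[:,0][None],pts[:,1][None],cv2.INTER_LINEAR)[0]
    d=np.abs(np.gradient(cv2.GaussianBlur(r.astype(np.float32),(1,5),0),axis=0)).sum(1)
    for S in(vs<-.08,vs>0.02):
        i=np.argsort(d*S)[-5:];print(u,[(float(vs[j].round(4)),int(d[j])) for j in sorted(i)])
```

```text
[ 0.6269 -0.0319] 0.22116521350391052
green [305, 160, 28, 45, 1173] [ 602.2 -124.4] [24.4 41.3] 81.2
-0.11 248 135 [ 0.5747 -0.1107]
-0.09 266 135 [ 0.5748 -0.0905]
0 346 135 [ 0.5749 -0.0008]
0.02 364 135 [0.575  0.0194]
[0, 50, 38, 66, 1517] [ 0.4963 -0.3236] [ 0.4964 -0.2888]
[299, 124, 40, 12, 462] [ 0.5625 -0.0508] [ 0.5625 -0.0116]
[305, 142, 28, 17, 462] [ 0.5798 -0.0452] [ 0.5799 -0.0173]
[416, 276, 113, 61, 994] [0.7301 0.0791] [0.7305 0.208 ]
[91, 315, 31, 25, 522] [ 0.781  -0.3019] [ 0.7811 -0.2652]
0.6 [(-0.1145, 22), (-0.114, 30), (-0.1135, 33), (-0.113, 25), (-0.088, 20)]
0.6 [(0.026, 14), (0.0505, 14), (0.051, 19), (0.0515, 19), (0.052, 15)]
0.61 [(-0.096, 33), (-0.0955, 38), (-0.095, 37), (-0.0945, 34), (-0.092, 29)]
0.61 [(0.038, 35), (0.0385, 39), (0.039, 30), (0.0505, 30), (0.051, 31)]
0.62 [(-0.114, 31), (-0.1135, 31), (-0.096, 39), (-0.0955, 45), (-0.095, 37)]
0.62 [(0.0385, 38), (0.039, 43), (0.0395, 34), (0.044, 42), (0.0445, 40)]
0.63 [(-0.096, 32), (-0.0955, 39), (-0.095, 38), (-0.0945, 37), (-0.094, 32)]
0.63 [(0.032, 19), (0.0325, 23), (0.033, 20), (0.051, 17), (0.0515, 15)]
```

Everything checks out:
- The sled travelled about 119.5 mm, so it is home.
- The enclosure ends are still at -0.0955 and +0.0325, on the mark.
- The bar is within 1.5 mm of its seat.

Handing in.

```bash
python3 -c "
from rig import env
print(env.close_job())"
```

```text
the job is handed in; nothing more can be done
None
```

The job is handed in, with no verdict returned: by my last measurements the sled is home after about 119.5 mm of travel, the enclosure is within about 0.5 mm of the mark, the bar lies in both notches within 1.5 mm of its seat, and nothing was moved near the bystanders.

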